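Pack the grinding stones six round one in their tin

TASK

Put the two pink grinding stones from the board into the round tin with the five already there, so that all seven stand upright, shanks up, flat on the tin's floor, six round one; shift the ones inside as needed to make room round the yellow lid post. Don't drop the stones, and leave the green point, the grey cone, the tin's lid and the yellow bottle where they are.

Things in the scene. Friction and masses are not known exactly. Their poses are not given: they have to be found in the camera images.
- tin: Round open dark steel tin, fixed: inside 111 mm wide, outside 115, rim 26 mm and inner floor 2 mm above the bench. Origin: centre of its underside. A fixed yellow lid post, 10 mm thick, up to the rim, stands inside 50 mm from the centre at 36, 140, 233 or 306 deg (tin's x towards y, +-2): which is not in the state, look or feel. Holds 7 stones only as 6 round 1, the post between two.
- board: Fixed plywood board 200 x 240 mm (its x, y), 18 mm thick, on which the two remaining pink stones and two odd points stand. Origin: centre of the underside, on the bench; z up. Board and tin stand side by side, either one on the left.
- stone0: One of seven identical pink grinding stones: a cylinder 36 mm wide, 28 mm tall, with an 8 mm thick steel shank standing 40 mm up from its top (68 mm in all, about 90 g). Foot bevelled: 33.6 mm across at the bottom, full width from 1.5 mm up. Origin: centre of the underside; z up the shank. Starts loose in the tin, one of four at its wall a quarter turn apart.
- stone1: One of seven identical pink grinding stones: a cylinder 36 mm wide, 28 mm tall, with an 8 mm thick steel shank standing 40 mm up from its top (68 mm in all, about 90 g). Foot bevelled: 33.6 mm across at the bottom, full width from 1.5 mm up. Origin: centre of the underside; z up the shank. Starts loose in the tin, one of four at its wall a quarter turn apart.
- stone2: One of seven identical pink grinding stones: a cylinder 36 mm wide, 28 mm tall, with an 8 mm thick steel shank standing 40 mm up from its top (68 mm in all, about 90 g). Foot bevelled: 33.6 mm across at the bottom, full width from 1.5 mm up. Origin: centre of the underside; z up the shank. Starts loose in the tin, one of four at its wall a quarter turn apart.
- stone3: One of seven identical pink grinding stones: a cylinder 36 mm wide, 28 mm tall, with an 8 mm thick steel shank standing 40 mm up from its top (68 mm in all, about 90 g). Foot bevelled: 33.6 mm across at the bottom, full width from 1.5 mm up. Origin: centre of the underside; z up the shank. Starts loose in the tin, one of four at its wall a quarter turn apart.
- stone4: One of seven identical pink grinding stones: a cylinder 36 mm wide, 28 mm tall, with an 8 mm thick steel shank standing 40 mm up from its top (68 mm in all, about 90 g). Foot bevelled: 33.6 mm across at the bottom, full width from 1.5 mm up. Origin: centre of the underside; z up the shank. Starts loose in the middle of the tin.
- stone5: One of seven identical pink grinding stones: a cylinder 36 mm wide, 28 mm tall, with an 8 mm thick steel shank standing 40 mm up from its top (68 mm in all, about 90 g). Foot bevelled: 33.6 mm across at the bottom, full width from 1.5 mm up. Origin: centre of the underside; z up the shank. Starts standing on the board.
- stone6: One of seven identical pink grinding stones: a cylinder 36 mm wide, 28 mm tall, with an 8 mm thick steel shank standing 40 mm up from its top (68 mm in all, about 90 g). Foot bevelled: 33.6 mm across at the bottom, full width from 1.5 mm up. Origin: centre of the underside; z up the shank. Starts standing on the board.
- green_point: Bystander on the board: green point, head 25 mm in diameter, 28 mm tall, same shank. Origin: centre of the underside.
- cone_point: Bystander on the board: grey conical point, 36 mm wide at its foot, 28 mm tall, same shank. Origin: centre of the underside.
- tin_lid: Bystander: the tin's loose lid, 118 mm in diameter, 10 mm thick, flat on the bench.
- oil_bottle: Bystander: yellow bottle, 60 mm in diameter, 150 mm tall.
Things that resemble listed ones, but are neither listed nor needed, are in the scene too. What is shaped like the stone6 but orange or red is not meant.

How it is judged (in metres and radians):
At the end, for the whole second after the job is handed in: All seven pink stones stand in the tin: undersides within 3.5 mm above its floor, within 40 mm of its centre line, tilted under 0.08 rad, at rest; one of them within 10 mm of the centre line (z of stone0 in the frame of tin between -0.002 and 0.0055 m and horizontal distance between each of stone0, stone1, stone2, stone3, stone4, stone5, stone6 and tin below 0.04 m and angle between each of stone0, stone1, stone2, stone3, stone4, stone5, stone6's own z axis and vertical below 0.08 rad and linear speed of each of stone0, stone1, stone2, stone3, stone4, stone5, stone6 below 0.02 m/s and z of stone1 in the frame of tin between -0.002 and 0.0055 m and z of stone2 in the frame of tin between -0.002 and 0.0055 m and z of stone3 in the frame of tin between -0.002 and 0.0055 m and z of stone4 in the frame of tin between -0.002 and 0.0055 m and z of stone5 in the frame of tin between -0.002 and 0.0055 m and z of stone6 in the frame of tin between -0.002 and 0.0055 m and horizontal distance between any of stone0, stone1, stone2, stone3, stone4, stone5, stone6 and tin below 0.01 m); the robot touches nothing.
It fails at once if A stone is dropped: it moves faster than 0.6 m/s while the fingers are not touching it ((linear speed of stone0 above 0.6 m/s and contact force between the fingers and stone0 below 0.05 N) or (linear speed of stone1 above 0.6 m/s and contact force between the fingers and stone1 below 0.05 N) or (linear speed of stone2 above 0.6 m/s and contact force between the fingers and stone2 below 0.05 N) or (linear speed of stone3 above 0.6 m/s and contact force between the fingers and stone3 below 0.05 N) or (linear speed of stone4 above 0.6 m/s and contact force between the fingers and stone4 below 0.05 N) or (linear speed of stone5 above 0.6 m/s and contact force between the fingers and stone5 below 0.05 N) or (linear speed of stone6 above 0.6 m/s and contact force between the fingers and stone6 below 0.05 N)).
It fails at once if A bystander is disturbed: moved more than 25 mm (distance of any of green_point, cone_point, tin_lid, oil_bottle from where it was at the start of the episode above 0.025 m).
It fails at once if One of the odd points on the board is tipped over (angle between any of green_point, cone_point's own z axis and vertical above 0.5 rad).
It also fails if it takes over 72 s, if anything falls off the work surface, if the arm or the gripper's body presses on something with over 40 N, if the wrist force passes 120 N, or if a joint passes its speed limit or range.

ROBOT

A 7-joint arm with a two-finger parallel gripper is mounted at the origin on the work surface. World frame = base frame: x ahead of the robot, y to its left, z up, the work surface at z = 0. Lengths are in m, angles in degrees, forces in N, time in s.
With the tool pointing down it reaches from about 0.35 to 0.9 m from the base axis. Payload 8.1 kg.
Tool frame: the origin (TCP) lies at the very end of the fingers, on their centre line; the grasp point (between the pads) lies 19 mm behind it (arm.tcp_to_grasp is the distance from the TCP to the grasp point, in m); z points along the fingers, y is the line along which they close (so a half turn about z gives the same grasp; the last joint's range is limited). The gripper opens to 85 mm and grips with 20 to 120 N. Pads are 22 mm wide; open, the fingers measure 114 mm over their backs; the gripper's body (76 mm by 85 mm) begins 54 mm behind the grasp point. The pads swing forward as they close: fully open they stand 13 mm farther back than shut.
Start: joints at [60.986, 24.895, 1.432, 90.138, -0.665, 64.973, -4.303], TCP at [0.246, -0.575, 0.198] pointing down, gripper open.
Joint ranges: [-149.89, 149.89], [-25.12, 119.58], [-72.63, 75.52], [4.76, 147.25], [-75.54, 255.54], [6.69, 114.76], [-157.13, 157.13]. Speed limits (degrees/s): [127.2, 127.2, 172.46, 172.46, 180, 180, 180].

INTERFACE

Orientations are given as [roll, pitch, yaw] about the fixed x, y, z axes, in that order (R = Rz(yaw) Ry(pitch) Rx(roll)).
In Python, from workcell import arm gives the robot as it stands.
- The arm moves only by the tool apply_moves, never from a script. Its argument "rows" is a list of rows, each a list of 7 numbers: the shift along the tool's x, y, z in mm, then the turn, a rotation vector about the tool's x, y, z in rad, then the opening, from -1 (shut) to 1 (fully open). In form: [[x, y, z, ax, ay, az, jaw], ...]. A call has 1 to 5 rows; each row shifts and turns the commanded pose from where the row before left it, along the tool's axes as they then stand; what a row does not reach is not made up. A row lasts 1/8 s, in which the tool goes at most 62.5 mm and 10.7 degrees, less where a joint would pass 70% of its speed; a pose out of reach is approached as far as the arm can. A call is refused whole if a number of a shift passes 62.5 or a number of a turn 0.188, either way. A call with a gripper value outside its range is refused whole. The fingers move at their own pace and stop on an object; the grip force is fixed at half the most. Time passes only in rows, so rows that do not move let the fingers close. It gives the time, the measured TCP pose, the force, the opening and the grip force at its end, in the units of the state.
- arm.state(): the state, without advancing time (a new reading comes with each control period).
- arm.snapshot(name): name is "scene" or "side" or "wrist"; returns the picture (480x640x3 uint8, red, green, blue); there is no depth.
- arm.camera_params(name): a dict with "K" (3x3 intrinsics, pixels), "dist_coeffs" ([k1, k2, p1, p2, k3] as OpenCV has them; the pictures are not rectified), "R" (3x3) and "t" (3): a world point X has camera coordinates R X + t. Camera axes: x right, y down, z forward; pixel columns grow to the right and rows downward; lengths in m; the calibration is good to about 2 mm. A picture is of the moment at which its call begins: read the wrist's pose just before it. camera_params takes no time and is no camera call; for the wrist camera it gives the pose at the moment of the call.
- arm.hand_in(): hands the job in; it is judged then, once.
The state is a dict: "time": time; "q": joint angles; "dq": joint speeds; "joint_efforts": joint torques, N m; "ee_pos": TCP position; "ee_rot": TCP orientation; "ft_force": force on the tool from outside, world axes, zero at the start; "torque": the same for the moment, N m; "width": finger opening in m; "grasp_force": force on a finger pad.
Only numpy, scipy, OpenCV 4.12 (cv2) and the standard library are available. Lean on these libraries where they do the work, as an engineer would, in place of code of your own. Each camera call takes 0.05 s, during which the arm holds its last target. There are 200 camera calls.

## Working session

There is one attempt and no reset: what is moved stays moved. The work goes in short steps, Python scripts to look and compute and a tool call to move; the robot and the scene stay as the last step left them, time stands still between calls to the robot, and variables do not carry over. Pictures are saved under pics/ and viewed, at most 10 in all, crops included, and the job is handed in when it is done.

Besides the shell and the picture viewer there is one more tool, called after "Request:" as name(argument=value, ...) on one line, values as JSON. apply_moves: Moves the arm, as the interface text tells. Its arguments: {"type":"object","properties":{"rows":{"type":"array","items":{"type":"array","items":{"type":"number"}}}},"required":["rows"]}

```bash
ls; mkdir -p pics; cat > h.py <<'E'
from workcell import arm
import numpy as np, cv2
from scipy.spatial.transform import Rotation as Ro
def snap(n,f):
    p=arm.camera_params(n); im=arm.snapshot(n); cv2.imwrite('pics/'+f,im[:,:,::-1]); return im,p
def ray(p,uv,z):
    K=np.array(p['K']);R=np.array(p['R']);t=np.array(p['t'])
    u=cv2.undistortPoints(np.array([[uv]],float),K,np.array(p['dist_coeffs'],float))[0,0]
    d=R.T@np.array([u[0],u[1],1]);c=-R.T@t
    return c+d*(z-c[2])/d[2]
def proj(p,X):
    K=np.array(p['K']);R=np.array(p['R']);t=np.array(p['t'],float)
    return cv2.projectPoints(np.array(X,float).reshape(-1,3),cv2.Rodrigues(R)[0],t,K,np.array(p['dist_coeffs'],float))[0][:,0]
E
python3 - <<'E'
from h import *
a,_=snap('scene','s0.png');b,_=snap('side','d0.png');c,_=snap('wrist','w0.png')
g=np.vstack([np.hstack([a,b])]);cv2.imwrite('pics/ab0.png',cv2.resize(np.hstack([a,b]),(800,300))[:,:,::-1])
print(arm.state())
for n in('scene','side','wrist'):
    p=arm.camera_params(n);R=np.array(p['R']);print(n,(-R.T@np.array(p['t'])).round(3),R[2].round(2),p['K'][0][0])
E
```

```text
pics
{'time': 0.15, 'q': array([60.9847396 , 24.9280368 ,  1.42961584, 90.17578788, -0.66434423,
       64.97400998, -4.30086863]), 'dq': array([ 0.03033243, -0.17539918,  0.03067758, -0.18612838,  0.08611781,
        0.0525182 , -0.06971896]), 'joint_efforts': array([ 2.33336708e-03, -6.70886564e+01,  1.02639008e+00, -3.16453099e+01,
        1.57249271e-02,  8.97448714e-03,  4.37125459e-05]), 'ee_pos': array([ 0.24537984, -0.57436213,  0.19780686]), 'ee_rot': array([-1.79930727e+02,  6.08568228e-03,  2.31361395e+01]), 'ft_force': array([ 0.27991912, -0.00909355,  0.06852731]), 'torque': array([ 0.02211584, -0.00585453,  0.00316301]), 'grasp_force': 0.0, 'width': 0.08536368029054259}
scene [1.107 0.412 0.824] [-0.53 -0.38 -0.76] 471.81249065746226
side [0.319 0.998 0.669] [ 0.21 -0.82 -0.52] 438.77806437979905
wrist [ 0.311 -0.547  0.374] [-0.26 -0.11 -0.96] 407.360480791339
```

View pics/s0.png

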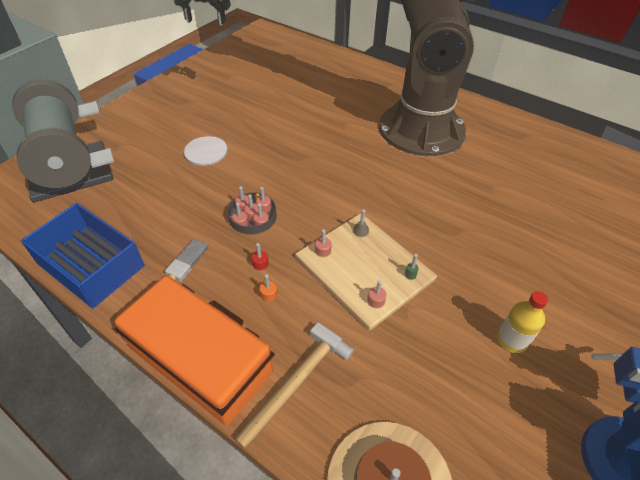

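View pics/d0.png

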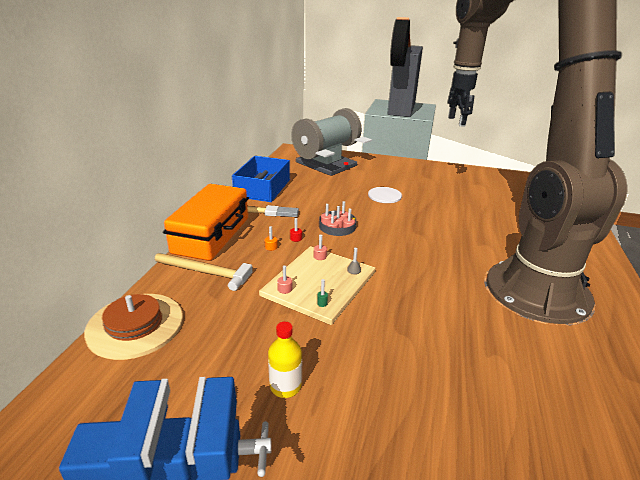

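The scene view shows the pink stones on the board at (324,245) and (377,296). Lookalikes are the red (260,258) and orange (268,290) points on the bench, which are not meant. The grey cone is at (362,226), the green point at (412,268), the tin at (252,212) and the lid at (206,151). The side view agrees: pink at (320,253) and (285,285), tin at (338,222).

```bash
python3 - <<'E'
from h import *
p=arm.camera_params('scene')
im=cv2.imread('pics/s0.png')
for n,uv,z in [('tinrim',(252,211),.026),('A head',(324,246),.032),('B head',(377,297),.032),('cone',(362,229),.032),('green',(412,271),.032),('red',(260,261),.014),('orange',(268,292),.014),('lid',(206,151),.01),('bottle',(520,330),.06)]:
    print(n,ray(p,uv,z).round(3))
for uv in [(296,254),(361,213),(436,275),(371,328)]: print('corner',ray(p,uv,.018).round(3))
c=cv2.resize(im[175:325,215:435],(800,545),interpolation=cv2.INTER_CUBIC);cv2.imwrite('pics/c0.png',c)
E
```

```text
tinrim [ 0.563 -0.159  0.026]
A head [0.555 0.042 0.032]
B head [0.601 0.205 0.032]
cone [0.463 0.083 0.032]
green [0.502 0.231 0.032]
red [ 0.66  -0.054  0.014]
orange [0.712 0.012 0.014]
lid [ 0.454 -0.421  0.01 ]
bottle [0.526 0.464 0.06 ]
corner [ 0.6   -0.001  0.018]
corner [0.41  0.048 0.018]
corner [0.47  0.274 0.018]
corner [0.661 0.23  0.018]
```

View pics/c0.png

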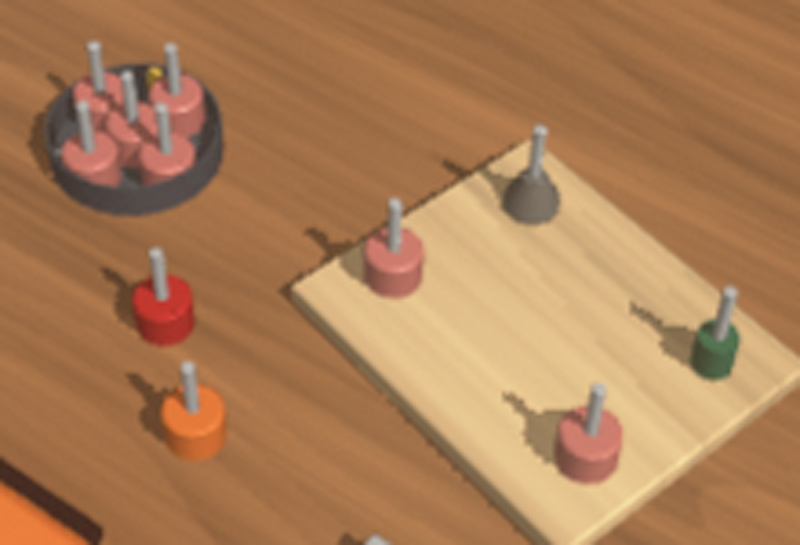

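Request:
apply_moves(rows=[[0,0,0,0,0,0.135,1],[0,0,0,0,0,0.135,1],[0,0,0,0,0,0.134,1],[32,-41.5,0,0,0,0,0.5],[32,-41.5,0,0,0,0,0]])

```text
time: 0.78
ee_pos: [0.3099, -0.4908, 0.198]
ee_rot: [-180.0, 0.0, -0.1]
ft_force: [0.0, -0.6, 0.6]
width: 0.0517
grasp_force: 0.0
```

Request:
apply_moves(rows=[[32,-41.5,0,0,0,0,-0.5],[32,-41.5,0,0,0,0,-0.5],[32,-41.5,0,0,0,0,-0.5],[32,-41.5,0,0,0,0,-0.5],[32,-41.5,0,0,0,0,-0.5]])

```text
time: 1.4
ee_pos: [0.4704, -0.2828, 0.1983]
ee_rot: [180.0, 0.0, -0.0]
ft_force: [0.9, 0.4, 0.2]
width: 0.0215
grasp_force: 0.0
```

Request:
apply_moves(rows=[[32,-41.5,0,0,0,0,-0.5],[32,-41.5,0,0,0,0,-0.5],[32,-41.5,0,0,0,0,-0.5],[0,0,0,0,0,0,-0.5],[0,0,0,0,0,0,-0.5]])

```text
time: 2.02
ee_pos: [0.5651, -0.1603, 0.198]
ee_rot: [180.0, 0.1, -0.0]
ft_force: [-0.1, -1.0, -0.1]
width: 0.0213
grasp_force: 0.0
```

```bash
python3 - <<'E'
from h import *
s=arm.state();print(s['time'],s['ee_pos'],s['ee_rot'],s['width'])
im,p=snap('wrist','w1.png')
import pickle;pickle.dump(p,open('w1.pkl','wb'))
E
```

```text
2.025 [ 0.56514027 -0.16031317  0.19801025] [ 1.79973751e+02  6.24991966e-02 -1.20882888e-02] 0.021317387527297307
```

View pics/w1.png

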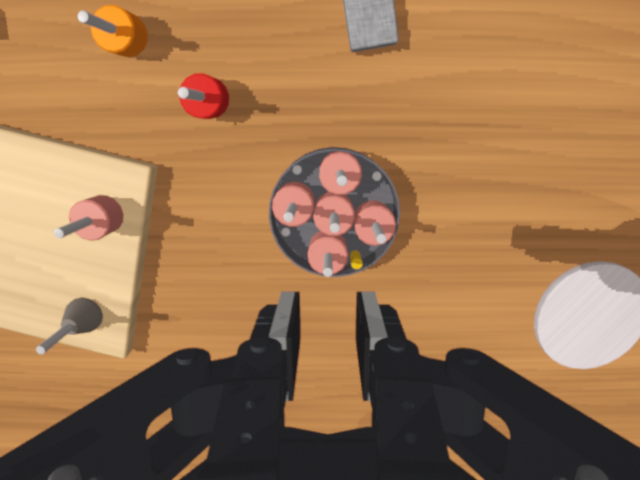

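```bash
cat > meas.py <<'E'
from h import *
def tips(im,p,z=.07,box=None,near=None):
    # bright grey shank-tip discs
    pass
E
python3 - <<'E'
from h import *
import pickle
p=pickle.load(open('w1.pkl','rb'));im=cv2.imread('pics/w1.png')
hsv=cv2.cvtColor(im,cv2.COLOR_BGR2HSV)
r=im[130:300,250:420]; 
h=hsv[130:300,250:420]
m=((h[:,:,1]<60)|(h[:,:,0]>165)|((h[:,:,0]<6)&(h[:,:,2]>120))).astype(np.uint8)
m=cv2.morphologyEx(m,cv2.MORPH_OPEN,np.ones((3,3)))
cs=max(cv2.findContours(m,0,2)[0],key=cv2.contourArea)
e=cv2.fitEllipse(cv2.convexHull(cs)); print('ell',e)
c=ray(p,(e[0][0]+250,e[0][1]+130),.026);print('tin',c)
for n,uv,z in [('N',(342,180),.07),('W',(289,216),.07),('C',(334,226),.07),('E',(381,239),.07),('S',(327,271),.07),('post',(356,262),.026),('A',(61,232),.086)]:
    X=ray(p,uv,z);d=X-c;print(n,X.round(4),'r',np.hypot(d[0],d[1]).round(4),np.degrees(np.arctan2(d[1],d[0])).round(1))
# head tops (z=.03) by projecting rough: pink blob
y=cv2.inRange(hsv,(22,130,100),(35,255,255));ys,xs=np.nonzero(y[130:300,250:420]);print('yellow',xs.mean()+250,ys.mean()+130,len(xs))
big=cv2.resize(im[140:290,260:410],(600,600),interpolation=cv2.INTER_CUBIC);cv2.imwrite('pics/c1.png',big)
E
```

```text
ell ((84.04750061035156, 81.98829650878906), (128.10377502441406, 129.9482879638672), 80.98440551757812)
tin [ 0.55986789 -0.16703064  0.026     ]
N [ 0.5939 -0.1721  0.07  ] r 0.0344 -8.5
W [ 0.5664 -0.1318  0.07  ] r 0.0358 79.5
C [ 0.5585 -0.1663  0.07  ] r 0.0016 151.3
E [ 0.548  -0.2029  0.07  ] r 0.0378 -108.3
S [ 0.5215 -0.1608  0.07  ] r 0.0388 170.8
post [ 0.5136 -0.1871  0.026 ] r 0.0504 -156.6
A [0.5584 0.0386 0.086 ] r 0.2056 90.4
yellow 355.63291139240505 260.246835443038 158
```

View pics/c1.png

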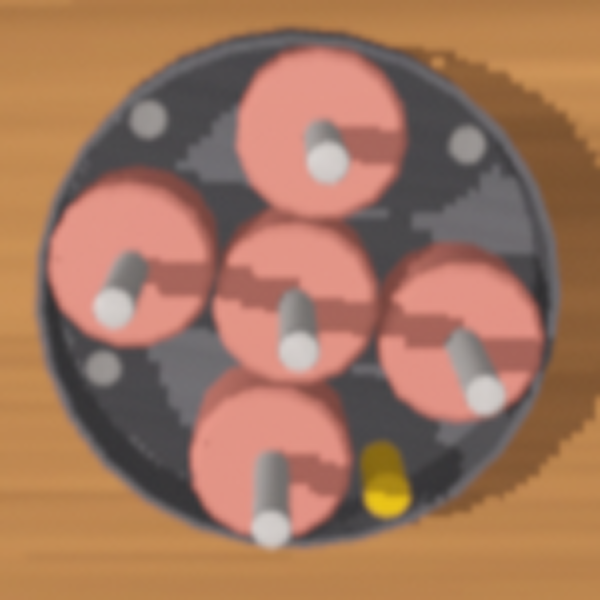

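The wrist view shows the five stones in the tin with shank tips N (342,180), W (289,216), C (334,226), E (381,239) and S (327,271). The yellow post top at (356,264) puts the post at about -157° (the 233/306-type post, between S and E). Plan: move E to -129° and W to 51°, then put the new stones at about -68° and 111°.

Request:
apply_moves(rows=[[-8.5,21.3,0,0,0,0,-0.5],[-8.5,21.3,30,0,0,0,-0.5],[0,0,50,0,0,0,-0.5],[0,0,50,0,0,0,-0.5],[0,0,31,0,0,0,-0.5]])

```text
time: 2.7
ee_pos: [0.5463, -0.2041, 0.0353]
ee_rot: [180.0, 0.2, -0.2]
ft_force: [0.7, -0.9, 0.0]
width: 0.0214
grasp_force: 0.0
```

Request:
apply_moves(rows=[[0,0,0,0,0,0,-0.5],[0,0,0,0,0,0,-1],[0,0,0,0,0,0,-1],[0,0,0,0,0,0,-1]])

```text
time: 3.2
ee_pos: [0.5494, -0.2028, 0.0387]
ee_rot: [180.0, -0.1, -0.0]
ft_force: [-0.0, -0.2, -0.8]
width: 0.0
grasp_force: 0.0
```

```bash
python3 - <<'E'
from h import *
a,p=snap('wrist','w2.png');b,p2=snap('scene','s2.png')
print(proj(p,[arm.state()['ee_pos'],[.548,-.2029,.07]]),proj(p2,[arm.state()['ee_pos']]))
u=cv2.resize(b[120:270,180:330],(480,480),interpolation=cv2.INTER_CUBIC)
o=np.hstack([a,u]);o=cv2.resize(o,(800,343));cv2.imwrite('pics/c2.png',o[:,:,::-1])
E
```

```text
[[325.36086052 280.48480451]
 [325.97508214 313.28852903]] [[241.61670417 196.41447573]]
```

View pics/c2.png

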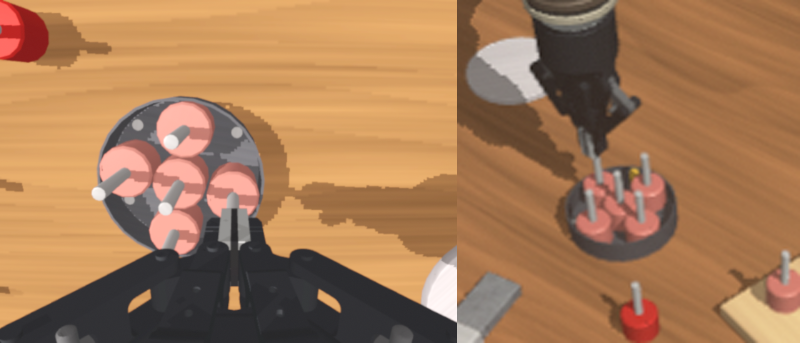

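The wrist view shows the closed fingertips at about (328,297), with shank E passing behind them. The scene view shows the tips near (238,187), beyond the shank. Both differ from the projected TCP, so I'll triangulate the tips and shank E from the two views.

```bash
python3 - <<'E'
from h import *
p=arm.camera_params('wrist');p2=arm.camera_params('scene')
a=cv2.imread('pics/w2.png');b=cv2.imread('pics/s2.png')
o=np.hstack([cv2.resize(a[230:330,270:390],(480,400),interpolation=cv2.INTER_CUBIC),cv2.resize(b[165:225,220:285],(320,295),interpolation=cv2.INTER_CUBIC).__class__ and cv2.resize(b[165:230,225:277],(320,400),interpolation=cv2.INTER_CUBIC)])
cv2.imwrite('pics/c3.png',o)
def pr(p):
    K=np.array(p['K']);return K,np.c_[np.array(p['R']),np.array(p['t'])]
def tri(u,v):
    un=[cv2.undistortPoints(np.array([[w]],float),np.array(q['K']),np.array(q['dist_coeffs'],float))[0,0] for w,q in((u,p),(v,p2))]
    X=cv2.triangulatePoints(pr(p)[1],pr(p2)[1],un[0].reshape(2,1),un[1].reshape(2,1));return (X[:3]/X[3]).ravel()
print('tip',tri((328,297),(238,187)))
e=arm.state()['ee_pos']
for dz in(0,.01,.02):
  q=e+[0,0,dz]; print(dz,proj(p,q),proj(p2,q))
E
```

```text
tip [ 0.55556487 -0.20334788  0.07268712]
0 [[325.79559962 280.21881943]] [[241.61670417 196.41447573]]
0.01 [[325.73112599 288.67105924]] [[241.14677631 193.37202596]]
0.02 [[325.65950123 298.07139904]] [[240.67062971 190.28841324]]
```

View pics/c3.png

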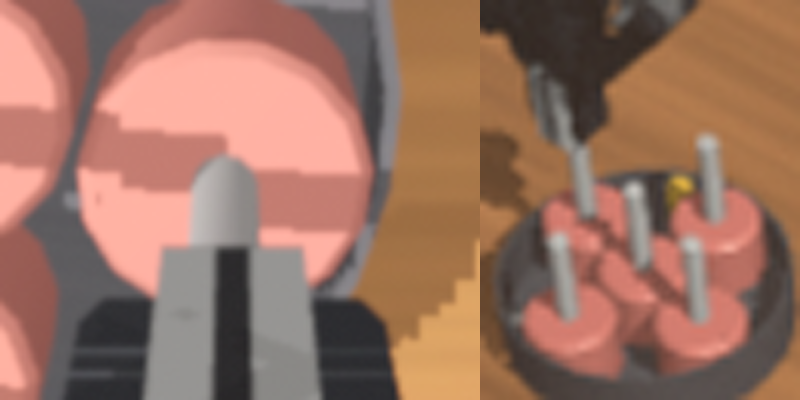

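```bash
python3 - <<'E'
from h import *
p=arm.camera_params('wrist')
for n,X in dict(N=[.5939,-.1721,.07],W=[.5664,-.1318,.07],C=[.5585,-.1663,.07],S=[.5215,-.1608,.07],tin=[.56,-.167,.026]).items(): print(n,proj(p,X).round(0))
R=np.array(p['R']);print(-R.T@np.array(p['t']),arm.state()['ee_pos'])
print('obs N',np.array([170,142])/.714,'W',np.array([98,194])/.714,'C',np.array([165,208])/.714)
e=arm.state()['ee_pos']
for dx in(.011,-.011):
  for dz in (0,.02,.03): print(dx,dz,proj(p,e+[dx,0,dz]).round(0))
E
```

```text
N [[241. 197.]]
W [[140. 269.]]
C [[231. 288.]]
S [[224. 371.]]
tin [[253. 250.]]
[ 0.61963783 -0.20321122  0.21461942] [ 0.54907966 -0.20254804  0.03817409]
obs N [238.0952381  198.87955182] W [137.25490196 271.70868347] C [231.09243697 291.31652661]
0.011 0 [[326. 258.]]
0.011 0.02 [[326. 273.]]
0.011 0.03 [[326. 283.]]
-0.011 0 [[326. 302.]]
-0.011 0.02 [[326. 322.]]
-0.011 0.03 [[326. 333.]]
```

Both views put the fingertips about 30 mm higher than the reported TCP, near the shank tip. I'll open, go down in steps and watch the force.

Request:
apply_moves(rows=[[0,0,0,0,0,0,-0.5],[0,0,0,0,0,0,-0.5],[0,0,4,0,0,0,-0.5],[0,0,4,0,0,0,-0.5],[0,0,2,0,0,0,-0.5]])

```text
time: 3.92
ee_pos: [0.5484, -0.2024, 0.0269]
ee_rot: [-180.0, 0.0, -0.0]
ft_force: [-0.1, -0.0, 0.1]
width: 0.0214
grasp_force: 0.0
```

```bash
python3 - <<'E'
from h import *
a,p=snap('wrist','w3.png');b,p2=snap('scene','s3.png')
o=np.hstack([cv2.resize(a[200:350,240:420],(480,400),interpolation=cv2.INTER_CUBIC),cv2.resize(b[150:230,225:289],(320,400),interpolation=cv2.INTER_CUBIC)])
cv2.imwrite('pics/c4.png',o[:,:,::-1])
e=arm.state();print(e['ee_pos'],e['ft_force'],e['width']);e=e['ee_pos']
print(proj(p,e),proj(p2,e))
E
```

```text
[ 0.54839089 -0.20238228  0.02698344] [0.13930643 0.63675451 0.4970602 ] 0.02122546603855807
[[325.84638096 280.2671075 ]] [[242.37833681 199.6376457 ]]
```

View pics/c4.png

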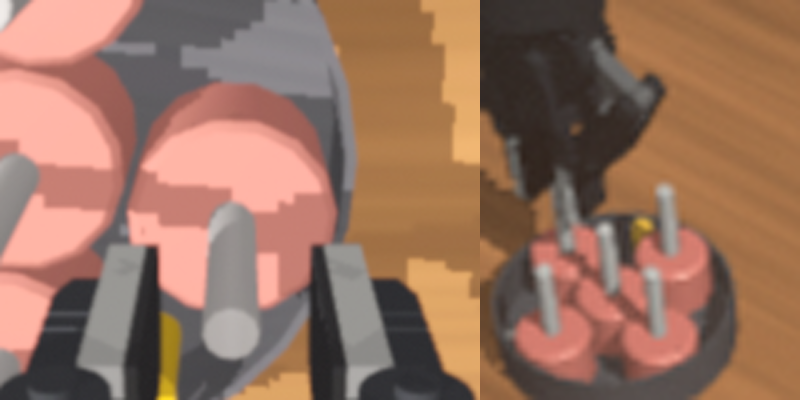

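The wrist crop shows shank E centred between the open pads, tip at about (326,324). There is no contact force with TCP z at 27 mm, so the real tips are well above the TCP. I'll go 14 mm lower and grip.

Request:
apply_moves(rows=[[0,0,5,0,0,0,-0.5],[0,0,5,0,0,0,-0.5],[0,0,4,0,0,0,-0.5],[0,0,0,0,0,0,-0.5]])

```text
time: 4.53
ee_pos: [0.5483, -0.2024, 0.013]
ee_rot: [-180.0, 0.0, -0.0]
ft_force: [0.1, -0.4, -0.7]
width: 0.0214
grasp_force: 0.0
```

Request:
apply_moves(rows=[[0,0,0,0,0,0,-1],[0,0,0,0,0,0,-1],[0,0,0,0,0,0,-1]])

```text
time: 4.9
ee_pos: [0.5487, -0.2024, 0.0135]
ee_rot: [180.0, -0.0, -0.0]
ft_force: [-0.4, -0.1, -0.8]
width: 0.0057
grasp_force: 58.5
```

Request:
apply_moves(rows=[[0,0,-1,0,0,0,-1],[-4,-1.2,0,0,0,0,-1],[-4,-1.8,0,0,0,0,-1],[-3.5,-2,0,0,0,0,-1],[-2.5,-1.5,0,0,0,0,-1]])

```text
time: 5.52
ee_pos: [0.5344, -0.1957, 0.0144]
ee_rot: [-180.0, -0.0, -0.0]
ft_force: [-0.6, 0.0, -1.3]
width: 0.0057
grasp_force: 58.5
```

Request:
apply_moves(rows=[[0,0,0,0,0,0,-1],[0,0,0,0,0,0,-1]])

```text
time: 5.78
ee_pos: [0.5348, -0.196, 0.0144]
ee_rot: [180.0, -0.0, -0.0]
ft_force: [-0.2, 0.3, -1.0]
width: 0.0055
grasp_force: 58.5
```

Request:
apply_moves(rows=[[0,0,1,0,0,0,-1],[0,0,0,0,0,0,-0.5],[0,0,0,0,0,0,-0.5],[0,0,-25,0,0,0,-0.5],[0,0,-25,0,0,0,-0.5]])

```text
time: 6.4
ee_pos: [0.5344, -0.1959, 0.0638]
ee_rot: [-180.0, 0.0, -0.0]
ft_force: [0.2, -0.9, 0.4]
width: 0.0213
grasp_force: 0.0
```

Request:
apply_moves(rows=[[10.6,-21.4,0,0,0,0,-0.5],[10.5,-21.4,0,0,0,0,-0.5],[10.5,-21.4,0,0,0,0,-0.5],[0,0,0,0,0,0,-0.5]])

```text
time: 6.9
ee_pos: [0.5672, -0.1294, 0.0635]
ee_rot: [-179.9, -0.0, 0.2]
ft_force: [0.1, 0.9, 0.7]
width: 0.0214
grasp_force: 0.0
```

Request:
apply_moves(rows=[[0,0,20,0,0,0,-0.5],[0,0,20,0,0,0,-0.5],[0,0,10,0,0,0,-0.5],[0,0,0,0,0,0,-0.5]])

```text
time: 7.4
ee_pos: [0.5656, -0.1323, 0.0129]
ee_rot: [180.0, 0.1, -0.1]
ft_force: [0.1, 0.1, 0.7]
width: 0.0215
grasp_force: 0.0
```

Request:
apply_moves(rows=[[0,0,0,0,0,0,-1],[0,0,0,0,0,0,-1],[0,0,0,0,0,0,-1]])

```text
time: 7.78
ee_pos: [0.5665, -0.1318, 0.0138]
ee_rot: [180.0, -0.0, -0.0]
ft_force: [0.6, -0.1, -1.1]
width: 0.0056
grasp_force: 58.5
```

Request:
apply_moves(rows=[[0,0,-1,0,0,0,-1],[4.5,1,0,0,0,0,-1],[4,1.5,0,0,0,0,-1],[3.5,1.8,0,0,0,0,-1],[2.5,1.7,0,0,0,0,-1]])

```text
time: 8.4
ee_pos: [0.581, -0.138, 0.0143]
ee_rot: [180.0, 0.0, -0.0]
ft_force: [0.7, 0.9, -1.3]
width: 0.0053
grasp_force: 58.5
```

Request:
apply_moves(rows=[[0,0,0,0,0,0,-1],[0,0,1,0,0,0,-1],[0,0,0,0,0,0,-0.5],[0,0,0,0,0,0,-0.5],[0,0,-25,0,0,0,-0.5]])

```text
time: 9.02
ee_pos: [0.5791, -0.1374, 0.037]
ee_rot: [-180.0, 0.2, -0.0]
ft_force: [-0.4, 0.0, 0.3]
width: 0.0214
grasp_force: 0.0
```

Request:
apply_moves(rows=[[0,0,-45,0,0,0,-0.5],[-9,17,-50,0,0,0,-0.5],[-9,17,-50,0,0,0,-0.5],[0,0,0,0,0,0,-0.5],[0,0,0,0,0,0,-0.5]])

```text
time: 9.65
ee_pos: [0.5625, -0.1715, 0.1831]
ee_rot: [-180.0, 0.0, -0.0]
ft_force: [0.2, 0.6, -1.5]
width: 0.0214
grasp_force: 0.0
```

```bash
python3 - <<'E'
from h import *
import pickle
s=arm.state();print(s['time'],s['ee_pos'])
im,p=snap('wrist','w4.png');pickle.dump(p,open('w4.pkl','wb'))
E
```

```text
9.65 [ 0.56252697 -0.17149302  0.18313195]
```

View pics/w4.png

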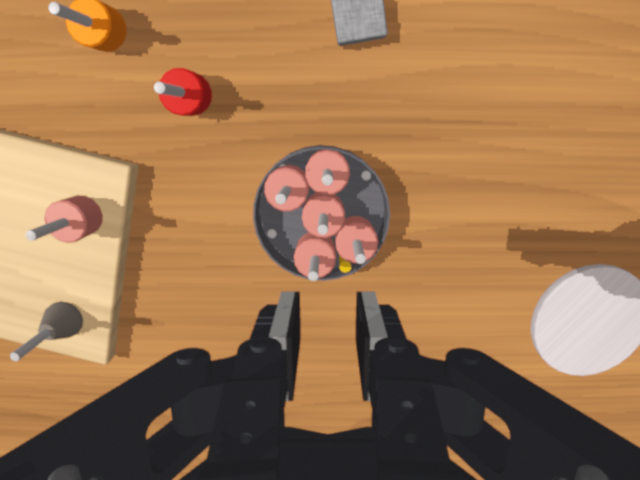

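The wrist view after the shifts shows tips N (328,180), W (280,199), C (323,230), E (360,259) and S (313,276), with the post between E and S. Free slots are open on the left and the right. Next I refine these tips and stone A's tip numerically.

```bash
cat > meas.py <<'E'
from h import *
def tip(im,p,uv,z):   # tip disc: brightest low-sat blob near uv; im BGR
    h=cv2.cvtColor(im,cv2.COLOR_BGR2HSV);u,v=map(int,uv);r=8
    w=h[v-r:v+r+1,u-r:u+r+1].astype(int);g=(w[:,:,1]<45)&(w[:,:,2]>185)
    n,l,st,ce=cv2.connectedComponentsWithStats(g.astype(np.uint8))
    if n<2: return None
    k=1+np.argmax(st[1:,4]);c=ce[k]+[u-r,v-r];return c.round(1),st[k,4],ray(p,c,z).round(4)
E
python3 - <<'E'
from meas import *
import pickle
p=pickle.load(open('w4.pkl','rb'));im=cv2.imread('pics/w4.png')
t=np.array([.5575,-.167])
for n,uv,z in [('N',(328,180),.07),('W',(280,199),.07),('C',(323,230),.07),('E',(360,259),.07),('S',(313,276),.07),('A',(33,236),.086)]:
    r=tip(im,p,uv,z);d=r[2][:2]-t;print(n,r,np.hypot(*d).round(4),np.degrees(np.arctan2(d[1],d[0])).round(1))
print('post',ray(p,(345.5,267.5),.026))
E
```

```text
N (array([326.6, 179.3]), np.int32(87), array([ 0.5939, -0.1718,  0.07  ])) 0.0367 -7.5
W (array([280.1, 198.5]), np.int32(79), array([ 0.5802, -0.1382,  0.07  ])) 0.0367 51.8
C (array([322.1, 228.9]), np.int32(77), array([ 0.5575, -0.1684,  0.07  ])) 0.0014 -90.0
E (array([359.9, 258.1]), np.int32(73), array([ 0.5349, -0.1966,  0.07  ])) 0.0372 -127.4
S (array([312.4, 275.6]), np.int32(65), array([ 0.5209, -0.1608,  0.07  ])) 0.0371 170.4
A (array([ 30. , 234.9]), np.int32(70), array([0.5578, 0.041 , 0.086 ])) 0.208 89.9
post [ 0.51131443 -0.18796607  0.026     ]
```

Request:
apply_moves(rows=[[-1,-42.5,0,0,0,0,-0.4],[-1,-42.5,0,0,0,0,-0.4],[-1,-42.5,0,0,0,0,-0.4],[-1,-42.5,0,0,0,0,-0.4],[-0.7,-42.5,0,0,0,0,-0.4]])

```text
time: 10.32
ee_pos: [0.557, 0.0427, 0.1818]
ee_rot: [180.0, 0.2, 0.0]
ft_force: [0.0, -0.8, 0.4]
width: 0.0258
grasp_force: 0.0
```

Request:
apply_moves(rows=[[0,0,35,0,0,0,-0.4],[0,0,50,0,0,0,-0.4],[0,0,45,0,0,0,-0.4],[0,0,23,0,0,0,-0.4],[0,0,0,0,0,0,-0.4]])

```text
time: 10.95
ee_pos: [0.5555, 0.041, 0.0275]
ee_rot: [180.0, 0.4, 0.0]
ft_force: [0.2, 0.0, 0.7]
width: 0.0252
grasp_force: 0.0
```

Request:
apply_moves(rows=[[0,0,0,0,0,0,-1],[0,0,0,0,0,0,-1],[0,0,0,0,0,0,-1],[0,0,0,0,0,0,-1]])

```text
time: 11.45
ee_pos: [0.5584, 0.0407, 0.0309]
ee_rot: [-180.0, -0.0, -0.0]
ft_force: [0.3, 0.5, -1.0]
width: 0.0055
grasp_force: 58.5
```

Request:
apply_moves(rows=[[0,0,-20,0,0,0,-1],[0,0,-30,0,0,0,-1],[0,0,-20,0,0,0,-1],[-3.5,33,0,0,0,0,-1],[-3.5,40,0,0,0,0,-1]])

```text
time: 12.08
ee_pos: [0.5514, -0.0321, 0.101]
ee_rot: [-180.0, -0.1, 0.1]
ft_force: [1.5, -0.5, -1.0]
width: 0.0055
grasp_force: 58.6
```

Request:
apply_moves(rows=[[-3.5,40,0,0,0,0,-1],[-3.5,40,0,0,0,0,-1],[-0.2,20.2,0,0,0,0,-1],[0,0,0,0,0,0,-1],[0,0,0,0,0,0,-1]])

```text
time: 12.7
ee_pos: [0.544, -0.1312, 0.1005]
ee_rot: [-180.0, -0.0, 0.0]
ft_force: [0.0, 0.9, -0.7]
width: 0.0053
grasp_force: 58.6
```

```bash
python3 - <<'E'
from meas import *
s=arm.state();print(s['time'],s['ee_pos'],s['ft_force'],s['width'])
im,p=snap('wrist','w5.png');im=im[:,:,::-1].copy()
for n,X in dict(N=[.5939,-.1718,.07],W=[.5802,-.1382,.07],C=[.5575,-.1684,.07],E=[.5349,-.1966,.07],S=[.5209,-.1608,.07]).items():
    u=proj(p,X)[0];print(n,u.round(0),tip(im,p,u,.07))
E
```

```text
12.7 [ 0.54398703 -0.13121848  0.10046265] [ 0.02944202  0.87825081 -0.66179028] 0.005288796375251539
N [406. 165.] (array([406.7, 165.4]), np.int32(173), array([ 0.5937, -0.1719,  0.07  ]))
W [340. 192.] (array([339.5, 192.2]), np.int32(164), array([ 0.5801, -0.1382,  0.07  ]))
C [396. 235.] (array([396.5, 234.4]), np.int32(129), array([ 0.5576, -0.1684,  0.07  ]))
E [446. 275.] None
S [380. 298.] (array([379.4, 302.1]), np.int32(43), array([ 0.5187, -0.1608,  0.07  ]))
```

Request:
apply_moves(rows=[[0,1.6,20,0,0,0,-1],[0,0,20,0,0,0,-1],[0,0,13,0,0,0,-1],[0,0,0,0,0,0,-1]])

```text
time: 13.25
ee_pos: [0.5434, -0.1331, 0.0467]
ee_rot: [-180.0, 0.1, 0.1]
ft_force: [0.1, 1.4, -0.5]
width: 0.0054
grasp_force: 58.6
```

Request:
apply_moves(rows=[[0,0,2,0,0,0,-1],[0,0,2,0,0,0,-1],[0,0,2,0,0,0,-1],[0,0,2,0,0,0,-1],[0,0,0,0,0,0,-1]])

```text
time: 13.88
ee_pos: [0.544, -0.1339, 0.0394]
ee_rot: [-180.0, -0.0, -0.0]
ft_force: [0.5, 0.5, -0.9]
width: 0.0056
grasp_force: 58.6
```

Request:
apply_moves(rows=[[0.4,-0.8,0,0,0,0,-1],[0,0,4,0,0,0,-1],[0,0,4,0,0,0,-1],[0,0,4,0,0,0,-1],[0,0,0,0,0,0,-1]])

```text
time: 14.5
ee_pos: [0.5438, -0.1332, 0.0269]
ee_rot: [-180.0, 0.1, -0.0]
ft_force: [1.2, 0.4, -1.2]
width: 0.0056
grasp_force: 58.6
```

Request:
apply_moves(rows=[[0,0,4,0,0,0,-1],[0,0,4,0,0,0,-1],[0,0,3,0,0,0,-1],[0,0,0,0,0,0,-1]])

```text
time: 15.0
ee_pos: [0.544, -0.1332, 0.0161]
ee_rot: [-180.0, 0.0, -0.0]
ft_force: [-0.1, 0.1, -1.1]
width: 0.0054
grasp_force: 58.6
```

Request:
apply_moves(rows=[[0,0,1.3,0,0,0,-1],[0,0,0,0,0,0,-1],[0,0,0,0,0,0,-0.5],[0,0,0,0,0,0,-0.5],[0,0,-25,0,0,0,-0.5]])

```text
time: 15.62
ee_pos: [0.5428, -0.133, 0.039]
ee_rot: [-180.0, 0.2, -0.0]
ft_force: [-0.1, 0.3, -0.1]
width: 0.0212
grasp_force: 0.0
```

Request:
apply_moves(rows=[[0,0,-40,0,0,0,-0.4],[5,-40,-50,0,0,0,-0.4],[8,-45,-40,0,0,0,-0.4],[8,-45,0,0,0,0,-0.4],[8,-45,0,0,0,0,-0.4]])

```text
time: 16.25
ee_pos: [0.5737, 0.0421, 0.1697]
ee_rot: [-180.0, -0.1, -0.0]
ft_force: [-0.1, -0.1, -0.6]
width: 0.0257
grasp_force: 0.0
```

Request:
apply_moves(rows=[[8,-45,0,0,0,0,-0.4],[8,-45,0,0,0,0,-0.4],[8,-45,0,0,0,0,-0.4],[4,-26,0,0,0,0,-0.4],[0,0,0,0,0,0,-0.4]])

```text
time: 16.88
ee_pos: [0.6007, 0.2048, 0.1685]
ee_rot: [-179.9, 0.0, 0.2]
ft_force: [-0.8, -0.6, -0.6]
width: 0.0253
grasp_force: 0.0
```

```bash
python3 - <<'E'
from meas import *
s=arm.state();print(s['time'],s['ee_pos'],s['ft_force'],s['width'])
im,p=snap('wrist','w6.png');im=im[:,:,::-1].copy()
h=cv2.cvtColor(im,cv2.COLOR_BGR2HSV)
m=(((h[:,:,0]<8)|(h[:,:,0]>172))&(h[:,:,1]>70)&(h[:,:,1]<170)&(h[:,:,2]>120)).astype(np.uint8)
n,l,st,ce=cv2.connectedComponentsWithStats(m)
for k in range(1,n):
    if st[k,4]>150: print(st[k],ce[k].round(0),ray(p,ce[k],.036).round(3))
X=ray(p,ce[1+np.argmax(st[1:,4])],.036);X[2]=.086
u=proj(p,X)[0];print(u,tip(im,p,u,.086))
E
```

```text
16.875 [0.60066813 0.20480385 0.16852312] [-0.8468983  -0.60587904 -0.63035263] 0.025263159944628792
[ 306  191   46   50 1507] [329. 214.] [0.603 0.203 0.036]
[328.80353732 230.44440179] (array([328.3, 232.4]), np.int32(95), array([0.6013, 0.2036, 0.086 ]))
```

Request:
apply_moves(rows=[[0.6,1.2,30,0,0,0,-0.4],[0,0,45,0,0,0,-0.4],[0,0,40,0,0,0,-0.4],[0,0,22.5,0,0,0,-0.4],[0,0,0,0,0,0,-0.4]])

```text
time: 17.55
ee_pos: [0.6006, 0.1981, 0.0296]
ee_rot: [179.9, 0.2, -0.1]
ft_force: [-1.0, -0.3, -0.6]
width: 0.0259
grasp_force: 0.0
```

Request:
apply_moves(rows=[[0,0,0,0,0,0,-0.4],[0,0,0,0,0,0,-1],[0,0,0,0,0,0,-1],[0,0,0,0,0,0,-1],[0,0,0,0,0,0,-1]])

```text
time: 18.18
ee_pos: [0.6025, 0.2006, 0.0322]
ee_rot: [-180.0, -0.1, -0.0]
ft_force: [-0.2, -1.0, 5.7]
width: 0.0052
grasp_force: 59.2
```

Request:
apply_moves(rows=[[0,0,-20,0,0,0,-1],[0,0,-30,0,0,0,-1],[0,0,-25,0,0,0,-1],[-2,35,0,0,0,0,-1],[-4,45,0,0,0,0,-1]])

```text
time: 18.8
ee_pos: [0.5957, 0.121, 0.1065]
ee_rot: [-180.0, -0.0, 0.1]
ft_force: [0.3, -1.8, -1.2]
width: 0.0053
grasp_force: 58.8
```

Request:
apply_moves(rows=[[-3,42,0,0,0,0,-1],[-3,42,0,0,0,0,-1],[-3,42,0,0,0,0,-1],[-3,42,0,0,0,0,-1],[-3,42,0,0,0,0,-1]])

```text
time: 19.42
ee_pos: [0.5804, -0.0908, 0.1062]
ee_rot: [180.0, 0.0, -0.0]
ft_force: [0.1, -0.4, -0.9]
width: 0.0052
grasp_force: 58.8
```

Request:
apply_moves(rows=[[-3,42,0,0,0,0,-1],[-3,40,0,0,0,0,-1],[-3,27,0,0,0,0,-1],[0,0,0,0,0,0,-1],[0,0,0,0,0,0,-1]])

```text
time: 20.05
ee_pos: [0.5717, -0.1975, 0.1061]
ee_rot: [-180.0, 0.0, 0.0]
ft_force: [-0.1, 0.2, -1.6]
width: 0.0056
grasp_force: 58.8
```

```bash
python3 - <<'E'
from meas import *
s=arm.state();print(s['time'],s['ee_pos'],s['ft_force'],s['width'])
im,p=snap('wrist','w7.png');im=im[:,:,::-1].copy()
for n,X in dict(N=[.5939,-.1718,.07],W=[.5802,-.1382,.07],C=[.5575,-.1684,.07],A=[.544,-.1332,.07],E=[.5349,-.1966,.07],S=[.5209,-.1608,.07]).items():
    u=proj(p,X)[0];print(n,u.round(0),tip(im,p,u,.07))
b,p2=snap('scene','s7.png');e=s['ee_pos']
print('proj head wrist/scene',proj(p,e+[0,0,-.0142+.014]),proj(p2,[e+[0,0,-.0142],e+[0,0,.0138],e+[0,0,.0538]]))
o=np.hstack([cv2.resize(im[130:330,210:450],(480,400),interpolation=cv2.INTER_CUBIC),cv2.resize(b[140:230,210:282],(320,400),interpolation=cv2.INTER_CUBIC)[:,:,::-1]])
cv2.imwrite('pics/c7.png',o)
E
```

```text
20.05 [ 0.57169442 -0.19752839  0.10609657] [-0.08872864  0.19229857 -1.5508589 ] 0.005563828283766009
N [278. 216.] (array([277.9, 216.4]), np.int32(150), array([ 0.5938, -0.1718,  0.07  ]))
W [217. 241.] (array([216.9, 240.9]), np.int32(132), array([ 0.5802, -0.138 ,  0.07  ]))
C [274. 280.] (array([273.8, 280.3]), np.int32(130), array([ 0.5571, -0.1683,  0.07  ]))
A [214. 302.] (array([214.5, 302.6]), np.int32(115), array([ 0.5434, -0.1337,  0.07  ]))
E [325. 316.] None
S [264. 338.] (array([264.2, 338.5]), np.int32(105), array([ 0.5204, -0.1611,  0.07  ]))
proj head wrist/scene [[325.76977558 280.08542902]] [[233.98024814 185.87142073]
 [232.42851829 176.59204192]
 [230.10369916 162.67407865]]
```

View pics/c7.png

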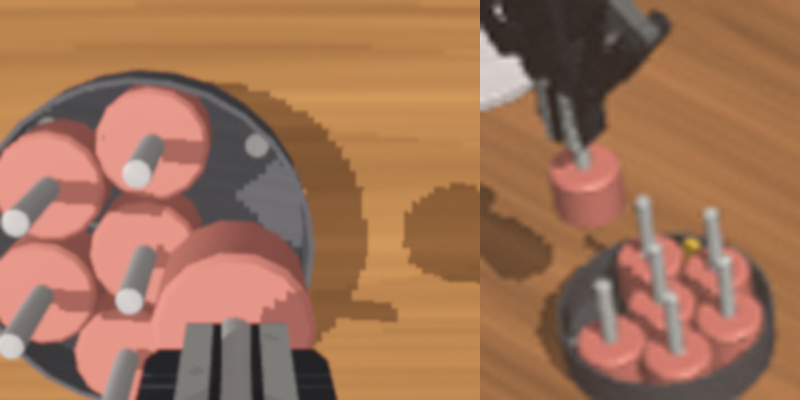

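The crop shows the stone held upright, ready over the open slot right of C. The tin pattern is unchanged, with N, W, C and A in place.

Request:
apply_moves(rows=[[0,3.7,20,0,0,0,-1],[0,0,20,0,0,0,-1],[0,0,17,0,0,0,-1],[0,0,0,0,0,0,-1],[0,0,0,0,0,0,-1]])

```text
time: 20.78
ee_pos: [0.5722, -0.202, 0.0498]
ee_rot: [180.0, -0.0, 0.0]
ft_force: [0.2, -0.3, -1.3]
width: 0.0054
grasp_force: 58.8
```

Request:
apply_moves(rows=[[-0.5,-0.7,2,0,0,0,-1],[0,0,3,0,0,0,-1],[0,0,3,0,0,0,-1],[0,0,2,0,0,0,-1],[0,0,0,0,0,0,-1]])

```text
time: 21.4
ee_pos: [0.5714, -0.2017, 0.0392]
ee_rot: [180.0, -0.0, -0.0]
ft_force: [1.1, -1.1, -1.1]
width: 0.0056
grasp_force: 59.0
```

Request:
apply_moves(rows=[[0,0,2,0,0,0,-1],[0,0,2,0,0,0,-1],[0,0,0,0,0,0,-1]])

```text
time: 21.78
ee_pos: [0.5713, -0.2016, 0.0352]
ee_rot: [180.0, -0.0, -0.0]
ft_force: [2.0, -0.3, -0.3]
width: 0.0052
grasp_force: 59.0
```

Request:
apply_moves(rows=[[0,0,4,0,0,0,-1],[0,0,4,0,0,0,-1],[0,0,4,0,0,0,-1],[0,0,4,0,0,0,-1],[0,0,0,0,0,0,-1]])

```text
time: 22.4
ee_pos: [0.571, -0.2013, 0.0188]
ee_rot: [-180.0, 0.0, -0.0]
ft_force: [2.1, -0.5, -1.6]
width: 0.0052
grasp_force: 59.0
```

Request:
apply_moves(rows=[[0,0,1.5,0,0,0,-1],[0,0,1,0,0,0,-1],[0,0,0,0,0,0,-1]])

```text
time: 22.78
ee_pos: [0.5712, -0.2013, 0.0167]
ee_rot: [-180.0, 0.0, -0.0]
ft_force: [2.0, -0.6, -0.7]
width: 0.0054
grasp_force: 58.9
```

Request:
apply_moves(rows=[[0,0,0.7,0,0,0,-1],[0,0,0.7,0,0,0,-1],[0,0,0,0,0,0,-1]])

```text
time: 23.15
ee_pos: [0.5716, -0.2014, 0.0162]
ee_rot: [180.0, -0.1, -0.0]
ft_force: [0.5, 2.2, 6.3]
width: 0.0055
grasp_force: 60.0
```

Floor contact. Release, retreat and check.

Request:
apply_moves(rows=[[0,0,0,0,0,0,-0.5],[0,0,0,0,0,0,-0.5],[0,0,0,0,0,0,-0.5],[0,0,-25,0,0,0,-0.5],[0,0,-45,0,0,0,-0.5]])

```text
time: 23.78
ee_pos: [0.5695, -0.2012, 0.0844]
ee_rot: [-179.9, 0.2, -0.0]
ft_force: [0.4, -0.5, 1.0]
width: 0.0214
grasp_force: 0.0
```

Request:
apply_moves(rows=[[-5,-15,-50,0,0,0,-0.5],[-5,-15,-50,0,0,0,-0.5],[0,0,0,0,0,0,-0.5],[0,0,0,0,0,0,-0.5]])

```text
time: 24.28
ee_pos: [0.5607, -0.1717, 0.1848]
ee_rot: [180.0, 0.0, -0.0]
ft_force: [-0.2, -0.5, -0.0]
width: 0.0213
grasp_force: 0.0
```

```bash
python3 - <<'E'
from meas import *
s=arm.state();print(s['time'],s['ee_pos'],s['ft_force'],s['width'])
im,p=snap('wrist','w8.png');im=im[:,:,::-1].copy()
t=np.array([.5575,-.167])
for n,X in dict(N=[.5939,-.1718,.07],W=[.5802,-.1382,.07],C=[.5575,-.1684,.07],A=[.544,-.1332,.07],B=[.5716,-.2014,.07],E=[.5349,-.1966,.07],S=[.5209,-.1608,.07]).items():
    u=proj(p,X)[0];r=tip(im,p,u,.07);
    if r: d=r[2][:2]-t;print(n,u.round(0),r,np.hypot(*d).round(4),np.degrees(np.arctan2(d[1],d[0])).round(1))
# head tops: pink top-face blobs, min-enclosing per stone by Hough
g=cv2.medianBlur(cv2.cvtColor(im,cv2.COLOR_BGR2GRAY),3)
h=cv2.HoughCircles(g,cv2.HOUGH_GRADIENT,1,25,param1=120,param2=13,minRadius=17,maxRadius=27)
if h is not None:
    for q in h[0]:
        X=ray(p,q[:2],.03)
        if np.hypot(*(X[:2]-t))<.05: print('circ',q.round(1),X.round(4))
E
```

```text
24.275 [ 0.56072696 -0.17172638  0.18482192] [-0.22872371 -0.50941539 -0.01447606] 0.02132089731312372
N [326. 176.] (array([326.4, 176.6]), np.int32(83), array([ 0.5938, -0.1719,  0.07  ])) 0.0366 -7.7
W [280. 196.] (array([279.7, 195.5]), np.int32(81), array([ 0.5802, -0.1381,  0.07  ])) 0.0367 51.9
C [322. 226.] (array([321. , 226.7]), np.int32(75), array([ 0.557 , -0.1678,  0.07  ])) 0.0009 -122.0
A [275. 244.] (array([275.4, 244.2]), np.int32(71), array([ 0.5435, -0.1337,  0.07  ])) 0.0361 112.8
B [367. 207.] (array([367. , 209.2]), np.int32(81), array([ 0.57  , -0.2015,  0.07  ])) 0.0367 -70.1
E [359. 255.] (array([358.9, 255.6]), np.int32(69), array([ 0.5345, -0.1963,  0.07  ])) 0.0372 -128.1
S [312. 273.] (array([312.6, 272.8]), np.int32(67), array([ 0.5207, -0.1612,  0.07  ])) 0.0373 171.0
circ [285.5 186.5  21.8] [ 0.5806 -0.1384  0.03  ]
circ [314.5 253.5  21.7] [ 0.523  -0.1615  0.03  ]
circ [280.5 229.5  19.6] [ 0.5443 -0.1331  0.03  ]
circ [355.5 239.5  20.7] [ 0.5355 -0.1964  0.03  ]
circ [362.5 198.5  20.7] [ 0.5706 -0.2015  0.03  ]
circ [325.5 171.5  23. ] [ 0.5927 -0.1711  0.03  ]
circ [323.5 212.5  22.9] [ 0.5588 -0.1693  0.03  ]
```

All seven tips and heads fit the 6-round-1 pattern within about 2 mm, and every stone looks upright.

```bash
python3 -c "
from workcell import arm
print(arm.hand_in())"
```

```text
the job is handed in; nothing more can be done
None
```

I put both pink stones from the board into the tin and handed the job in at about 24 s. The last wrist picture showed all seven upright, six round one, with the post between two; the hand-in gave no verdict.

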